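# Put the bench shaker into third gear

## Robot

A 6-joint arm with a two-finger parallel gripper is mounted at the origin on the work surface. World frame = base frame: x ahead of the robot, y to its left, z up, the work surface at z = 0. Lengths are in m, angles in rad, forces in N, time in s.
With the tool pointing down it reaches from about 0.3 to 0.75 m from the base axis. Payload 8.5 kg.
Tool frame: the origin (TCP) lies midway between the tips of the shut fingers; the grasp point (between the pads) lies arm.grip_depth behind it (arm.grip_depth is the distance from the TCP to the grasp point, in m); x points along the fingers, y is the direction in which the jaws open and shut, and the axes are right-handed (so a half turn about x gives the same grasp; the last joint's range is limited). The gripper opens to 88 mm and grips with 3 to 60 N. Pads are 18 mm wide; open, the fingers measure 123 mm over their backs; the gripper's body (75 mm by 187 mm) begins 45 mm behind the grasp point.
Start: joints at [1.104, 0.381, 1.297, -0, 1.464, -0.215], TCP at [0.137, 0.533, 0.239] pointing down, gripper open.
Joint ranges: [-3.11, 3.11], [-0.89, 2.33], [0.22, 2.48], [-1.42, 4.56], [0.17, 2.85], [-2.88, 2.88]. Speed limits (rad/s): [2.39, 2.39, 3.14, 3.14, 3.14, 3.14].

## Interface

Orientations are given as a unit quaternion [w, x, y, z].
In Python, from cell import readout, capture, camera_info, arm gives the robot as it stands. The module is installed in compiled form; this text tells all that it offers.
- The arm moves only by the tool play_rows, never from a script. Its argument "moves" is a list of rows, each an object of numbers: "dx", "dy", "dz": the shift along the tool's x, y, z in units of 30 mm (1.0 is 30 mm); "wx", "wy", "wz": the turn, a rotation vector about the tool's x, y, z in units of 6 degrees (1.0 is 6 degrees); "fingers": the gripper's target within -1 to 1 (shut at 1, half-way at 0, fully open at -1). In form: [{"dx": .., "dy": .., "dz": .., "wx": .., "wy": .., "wz": .., "fingers": ..}, ...]. A call has 1 to 20 rows; each row is the pose to reach, as a shift and turn from the pose measured when the call began, along the tool's axes at that moment; what a row does not reach only later rows make up. A row lasts 1/12 s, in which the tool goes at most 41.7 mm and 7.16 degrees, less where a joint would pass 70% of its speed; a pose out of reach is approached as far as the arm can. A call with a gripper value outside its range is refused whole. The fingers move at their own pace and stop on an object; the grip force is fixed at half the most. Time passes only in rows, so rows that repeat a pose let the fingers close. It gives the time, the measured TCP pose, the force and the opening at its end, in the units of the state.
- readout.sense(): the state, without advancing time (a new reading comes with each control period).
- capture(name): name is "side" or "top"; returns the picture (420x560x3 uint8, blue, green, red); there is no depth.
- camera_info(name): a dict with "fovy" (degrees; the focal length in pixels is half the picture's height over the tangent of half this angle, whatever the lens; pixels are square), "cx", "cy" (the principal point, pixels), "R" (3x3) and "t" (3): a world point X has camera coordinates R X + t. Camera axes: x right, y down, z forward; pixel columns grow to the right and rows downward; lengths in m; the calibration is good to about 2 mm. A picture is of the moment at which its call begins. camera_info takes no time and is no camera call.
- arm.finish_job(): hands the job in, once; it reports no verdict.
The state is a dict: "time_s": time; "joint_pos": joint angles; "qd": joint speeds; "joint_torque": joint torques, N m; "position": TCP position; "eef_rot": TCP orientation; "force": force on the tool from outside, world axes, zero at the start; "wrist_torque": the same for the moment, N m; "width": finger opening in m.
Only numpy, scipy, OpenCV 4.12 (cv2) and the standard library are available. Lean on these libraries where they do the work, as an engineer would, in place of code of your own. Each camera call takes 0.05 s, during which the arm holds its last target. There are 200 camera calls.

## Task

The staining shaker is standing still: put it into third gear by pushing its gear lever with the closed fingertips. The lever stands somewhere in the left-hand channel of its H-shaped gate; bring it to the middle, push it across to the right-hand channel, then forward, away from the robot, until it is fully home in the far right slot, and leave it there with the hand clear. Only push the lever and never take it between the fingers, do not run it into the near right slot, and leave the bottle, the jar and the slide box where they stand.

Things in the scene. Friction and masses are not known exactly. Their poses are not given: they have to be found in the camera images.
- gate (a point): middle of the H-shaped gate at the top face of its stainless plate (100 x 84 mm, 108 mm above the bench) on the front deck of the white bench shaker. x = forward, away from the robot's side; y = left; z = up (turned with the shaker). Two fore-and-aft channels, 13 mm left and right of this point, each run 21 mm forward and back of the one cross channel through it (travel of the lever's axis)
- third_slot (a point): forward end of the right-hand channel, at the plate's top: where the stick stands when fully home in third (21 mm forward, 13 mm right of the gate's middle). First is forward left, second back left, fourth back right. The shaker is 400 deep x 320 wide and fixed; its deck is 105 mm high, and its platform with trays beyond the gate tops out at 180 mm
- knob (a point): centre of the black ball knob, 36 mm across, on the gear lever (steel stick 12 mm thick, small nut under the knob); z up along the stick. Lever upright: 107 mm straight above the gate's middle, 215 mm above the bench. The stick turns about a pivot 185 mm below the knob's centre, 78 mm below the gate's middle. Nothing else within 150 mm is higher than 185 mm above the bench
- lever_fore (a joint): fore-and-aft lean of the lever, rad: 0 = level with the cross channel, positive = forward, 0.27 = fully home in a forward slot, -0.27 = fully home in a back slot. The knob moves 185 mm per rad, 50 mm each way. No spring: the lever stays where it is left and takes about 3 N at the knob to move
- lever_across (a joint): sideways lean of the lever, rad: positive = right (gate's -y), -0.17 = left channel, 0.17 = right channel; the knob moves 31 mm each way. It crosses freely while lever_fore is within 0.04 of 0; up to about 0.1 off, the round noses of the plate's two tongues guide it to the middle when pushed; further out the tongues block it. No spring, about 3 N at the knob
- wash_bottle: loose white bottle, 64 mm across, 170 mm high with its cap, standing on the bench right of the shaker; origin at the centre of its underside. Leave alone
- stain_jar: loose amber staining jar with black lid, 62 mm across, 110 mm high, standing on the bench left of the shaker; origin at the centre of its underside. Leave alone
- slide_box: loose grey slide box, 50 x 85 x 24 mm high, lying on the left part of the shaker's deck (105 mm above the bench), well left of the gate; origin at the centre of its underside. Leave alone

How it is judged:
On the way:
1. the lever has been brought across the middle to the right-hand channel (value of joint lever_across above 0.12 rad and value of joint lever_fore between -0.12 and 0.12 rad), for 0.02 s.
At the end, for the whole second after the job is handed in: the lever rests fully home in third, the far right slot: lever_fore above 0.235 of 0.27 (within about 6 mm of its stop at the knob) with lever_across above 0.12, at rest and let go (value of joint lever_across above 0.12 rad and value of joint lever_fore above 0.235 rad and velocity of joint lever_fore between -0.05 and 0.05 rad/s); the robot touches nothing.
It fails at once if the lever was taken between the fingers (the grasp point came onto the line of the stick at or below the knob) (x of the grasp point in the frame of knob between -0.012 and 0.012 m and y of the grasp point in the frame of knob between -0.012 and 0.012 m and z of the grasp point in the frame of knob below 0.022 m).
It fails at once if the lever was run into the near right slot (fourth) (value of joint lever_across above 0.1 rad and value of joint lever_fore below -0.15 rad).
It fails at once if the bottle, the jar or the slide box was moved or lifted (over 20 mm) (distance of any of wash_bottle, stain_jar, slide_box from where it was at the start of the episode above 0.02 m).
It also fails if it takes over 58 s, if anything falls off the work surface, if the arm or the gripper's body presses on something with over 40 N, if the wrist force passes 120 N, or if a joint passes its speed limit or range.

## Working session

There is one attempt and no reset: what is moved stays moved. The work goes in short steps, Python scripts to look and compute and a tool call to move; the robot and the scene stay as the last step left them, time stands still between calls to the robot, and variables do not carry over. Pictures are saved under pics/ and viewed, about 8 in all and at most 12, crops included, and the job is handed in when it is done.

Besides the shell and the picture viewer there is one more tool, called after "Call:" as name(argument=value, ...), one argument or row to a line, values as JSON. play_rows: Moves the arm, as the interface text tells. Its arguments: {"type":"object","properties":{"moves":{"type":"array","items":{"type":"object","properties":{"dx":{"type":"number"},"dy":{"type":"number"},"dz":{"type":"number"},"wx":{"type":"number"},"wy":{"type":"number"},"wz":{"type":"number"},"fingers":{"type":"number"}}}}},"required":["moves"]}

```bash
mkdir -p pics
cat > h.py <<'E'
import numpy as np,cv2
from cell import readout,capture,camera_info,arm
def K(n):
    c=camera_info(n);f=210/np.tan(np.radians(c["fovy"]/2));return f,c["cx"],c["cy"],np.array(c["R"]),np.array(c["t"])
def proj(n,X):
    f,cx,cy,R,t=K(n);p=R@np.array(X)+t;return np.array([cx+f*p[0]/p[2],cy+f*p[1]/p[2]])
def ray(n,u,v):
    f,cx,cy,R,t=K(n);d=R.T@np.array([(u-cx)/f,(v-cy)/f,1]);return -R.T@t,d/np.linalg.norm(d)
def atz(n,u,v,z):
    o,d=ray(n,u,v);return o+d*(z-o[2])/d[2]
def tri(a,b):
    A=np.zeros((3,3));B=np.zeros(3)
    for o,d in(a,b):
        P=np.eye(3)-np.outer(d,d);A+=P;B+=P@o
    X=np.linalg.solve(A,B);return X,[np.linalg.norm((np.eye(3)-np.outer(d,d))@(X-o)) for o,d in(a,b)]
E
python3 - <<'E'
from h import *
a=capture("side");b=capture("top")
cv2.imwrite("pics/s0.png",a);cv2.imwrite("pics/t0.png",b)
for n in("side","top"):
    c=camera_info(n);print(n,c["fovy"],c["cx"],c["cy"],-np.array(c["R"]).T@np.array(c["t"]))
print(readout.sense(),arm.grip_depth)
E
```

```text
side 56.09260724180172 282.3435503039865 216.31686192855645 [ 0.06735433 -0.58637786  0.61588203]
top 56.35378912240922 279.2676963064159 207.4858000947201 [0.40668262 0.01915269 0.97092046]
{'time_s': 0.1, 'joint_pos': array([ 1.10369655e+00,  3.81104930e-01,  1.29813758e+00,  3.27307721e-06,
        1.46359378e+00, -2.15317970e-01]), 'qd': array([-0.00069271, -0.00104453, -0.0031749 , -0.00118089,  0.00151461,
        0.00044748]), 'joint_torque': array([ 3.83550607e-03, -4.38649178e+01, -2.24909520e+01,  7.13894027e-02,
        3.42584588e-02, -1.05101249e-04]), 'position': array([0.13692013, 0.53243285, 0.23822822]), 'eef_rot': array([ 0.70136251,  0.08836951,  0.70165894, -0.08919743]), 'force': array([ 0.81507165,  0.15864992, -0.49592941]), 'wrist_torque': array([ 0.03024766, -0.0465847 , -0.03611401]), 'width': 0.08825288331930209} 0.0187
```

View pics/s0.png

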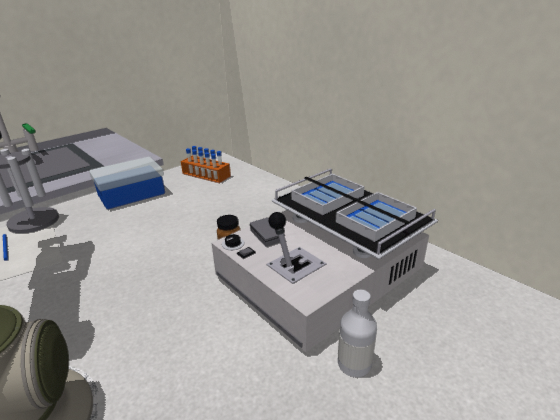

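View pics/t0.png

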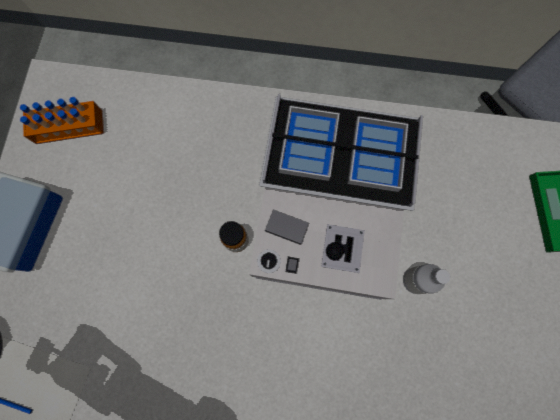

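The side view shows the knob near (277,219) and the plate near (296,264). In the top view the plate is near (343,248) and the knob near (336,250). I'll enlarge both.

Run:
```python
from h import *
a=cv2.imread("pics/s0.png")[200:290,250:340];b=cv2.imread("pics/t0.png")[215:285,310:380]
cv2.imwrite("pics/z0.png",np.hstack([cv2.resize(a,(400,400),interpolation=2),cv2.resize(b,(400,400),interpolation=2)]))
```

```text
(no output)
```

View pics/z0.png

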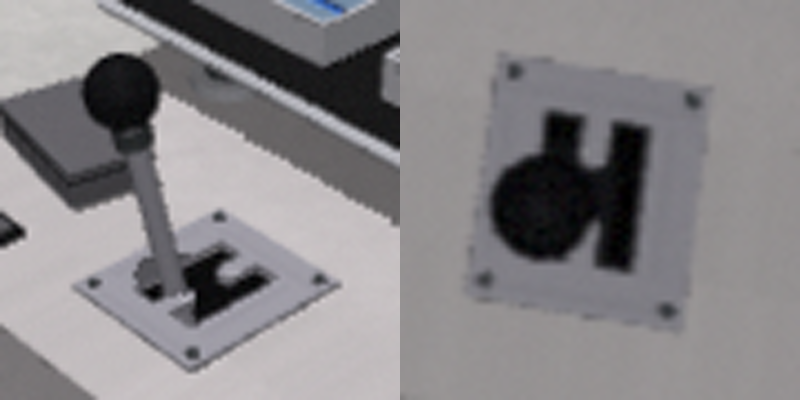

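```bash
cat >> h.py <<'E'
def S(x,y): return 250+(x+.5)/(400/90)-.5, 200+(y+.5)/(400/90)-.5
def T(x,y): return 310+(x+.5)/(400/70)-.5, 215+(y+.5)/(400/70)-.5
E
python3 - <<'E'
from h import *
np.set_printoptions(precision=4,suppress=True)
s=[(220,210),(340,285),(195,371),(73,287)];t=[(98,52),(312,87),(283,330),(68,296)]
P=[];Q=[]
for a,b in zip(s,t):
    p=atz("side",*S(*a),.108);q=atz("top",*T(*b),.108);P.append(p);Q.append(q)
    print(p,q,tri(ray("side",*S(*a)),ray("top",*T(*b))))
for n,A in(("s",P),("t",Q)):
    A=np.array(A);f=(A[0]+A[1]-A[2]-A[3])/2;l=(A[0]+A[3]-A[1]-A[2])/2
    print(n,A.mean(0),np.linalg.norm(f),np.linalg.norm(l),np.arctan2(f[1],f[0]),np.arctan2(-l[0],l[1]))
k,r=tri(ray("side",*S(121,91)),ray("top",*T(147,207)));print("knob",k,r)
c=(np.mean(P,0)+np.mean(Q,0))/2;d=k-c
A=(np.array(P)+np.array(Q))/2;f=(A[0]+A[1]-A[2]-A[3]);yaw=np.arctan2(f[1],f[0])
F=np.array([np.cos(yaw),np.sin(yaw)]);L=np.array([-F[1],F[0]])
print(c,yaw,"fore",d[:2]@F,"left",d[:2]@L,"h",d[2]+.078)
E
```

```text
[ 0.5871 -0.0626  0.108 ] [ 0.5874 -0.0639  0.108 ] (array([ 0.5869, -0.0635,  0.1087]), [np.float64(0.00048606495297989885), np.float64(0.00048606495298010447)])
[ 0.5838 -0.1473  0.108 ] [ 0.5848 -0.1482  0.108 ] (array([ 0.5842, -0.1477,  0.1083]), [np.float64(0.000645336461247473), np.float64(0.000645336461247256)])
[ 0.49   -0.1447  0.108 ] [ 0.4896 -0.1451  0.108 ] (array([ 0.4896, -0.1451,  0.1084]), [np.float64(7.148717063398114e-05), np.float64(7.148717063394743e-05)])
[ 0.4912 -0.0596  0.108 ] [ 0.4915 -0.0625  0.108 ] (array([ 0.4905, -0.0618,  0.1098]), [np.float64(0.0009241023033006544), np.float64(0.0009241023033005608)])
s [ 0.538  -0.1035  0.108 ] 0.09488596455926801 0.0849463731674396 -0.029400616259536237 -0.02630782135519294
t [ 0.5383 -0.1049  0.108 ] 0.09559565405480888 0.08348124127938526 -0.023089589052173294 -0.027166582973814232
knob [ 0.5134 -0.075   0.2147] [np.float64(0.0010336997024720988), np.float64(0.0010336997024721257)]
[ 0.5382 -0.1042  0.108 ] -0.026233345918870516 fore -0.025546522324196904 left 0.028521177413700707 h 0.184673962715994
```

```bash
cat >> h.py <<'E'
from scipy.spatial.transform import Rotation as Ro
np.set_printoptions(precision=3,suppress=True)
C=np.array([.5382,-.1045]);YAW=-.026
F=np.array([np.cos(YAW),np.sin(YAW)]);L=np.array([-F[1],F[0]])
def rot(s): q=s["eef_rot"];return Ro.from_quat([q[1],q[2],q[3],q[0]])
def gate(s): d=s["position"][:2]-C;return np.array([d@F*1e3,d@L*1e3,s["position"][2]*1e3])
def plan(*targets):  # gate fore mm, left mm, z mm
    s=readout.sense();r=rot(s);print("now",gate(s),"F",s["force"],"t",s["time_s"],"w",s["width"])
    l=np.array([*L,0]);best=min((Ro.from_matrix(np.array([[0,0,-1],k*l,np.cross([0,0,-1],k*l)]).T) for k in(1,-1)),key=lambda g:(r.inv()*g).magnitude())
    print("turn units",np.degrees((r.inv()*best).as_rotvec())/6,"\naxes fore,left,up in tool:\n",r.inv().apply([[*F,0],[*L,0],[0,0,1]]))
    for a,b,z in targets:
        p=np.array([*(C+F*a/1e3+L*b/1e3),z/1e3]);print((a,b,z),r.inv().apply(p-s["position"])/.03)
E
python3 - <<'E'
from h import *
# channel check
for q in((232,122),(213,270),(163,113)):
    p=atz("top",*T(*q),.108)[:2]-C;print(q,p@F*1e3,p@L*1e3)
s=readout.sense();x,y,z=s["position"]
plan((*gate(s)[:2],310),(-80,29,310),(-80,29,200))
E
```

```text
(232, 122) 28.974365557610025 -13.226957209284308
(213, 270) -29.162022662066175 -12.79245370053302
(163, 113) 28.216056406809248 13.730968964382873
now [-417.703  626.285  238.228] F [ 0.815  0.159 -0.496] t 0.1 w 0.08825288331930209
turn units [-2.156 -0.004  0.011] 
axes fore,left,up in tool:
 [[-0.001  0.224  0.975]
 [-0.001  0.975 -0.224]
 [-1.    -0.001 -0.   ]]
(np.float64(-417.7026350895037), np.float64(626.285473828659), 310) [-2.392 -0.003 -0.001]
(-80, 29, 310) [ -2.376 -16.887  15.428]
(-80, 29, 200) [  1.291 -16.883  15.429]
```

The channel ends come out at ±29 mm fore and aft and ±13 mm across, so the gate frame holds. The lever is at fore about -0.14. Next I move to a point behind the knob, well above it.

Call:
play_rows(
  moves=[
    {"dx":-1.2,"fingers":1},
    {"dx":-2.4,"fingers":1},
    {"dx":-2.4,"fingers":1},
    {"dx":-2.4,"dy":-16.9,"dz":15.4,"wx":-2.16,"fingers":1},
    {"dx":-2.4,"dy":-16.9,"dz":15.4,"wx":-2.16,"fingers":1},
    {"dx":-2.4,"dy":-16.9,"dz":15.4,"wx":-2.16,"fingers":1},
    {"dx":-2.4,"dy":-16.9,"dz":15.4,"wx":-2.16,"fingers":1},
    {"dx":-2.4,"dy":-16.9,"dz":15.4,"wx":-2.16,"fingers":1},
    {"dx":-2.4,"dy":-16.9,"dz":15.4,"wx":-2.16,"fingers":1},
    {"dx":-2.4,"dy":-16.9,"dz":15.4,"wx":-2.16,"fingers":1},
    {"dx":-2.4,"dy":-16.9,"dz":15.4,"wx":-2.16,"fingers":1},
    {"dx":-2.4,"dy":-16.9,"dz":15.4,"wx":-2.16,"fingers":1},
    {"dx":-2.4,"dy":-16.9,"dz":15.4,"wx":-2.16,"fingers":1},
    {"dx":-2.4,"dy":-16.9,"dz":15.4,"wx":-2.16,"fingers":1},
    {"dx":-2.4,"dy":-16.9,"dz":15.4,"wx":-2.16,"fingers":1},
    {"dx":-2.4,"dy":-16.9,"dz":15.4,"wx":-2.16,"fingers":1},
    {"dx":-2.4,"dy":-16.9,"dz":15.4,"wx":-2.16,"fingers":1},
    {"dx":-2.4,"dy":-16.9,"dz":15.4,"wx":-2.16,"fingers":1},
    {"dx":-2.4,"dy":-16.9,"dz":15.4,"wx":-2.16,"fingers":1},
    {"dx":-2.4,"dy":-16.9,"dz":15.4,"wx":-2.16,"fingers":1},
  ],
)

```text
invalid input
```

```bash
python3 -c "
from h import *
plan((-80,29,310),(-80,29,200),(-29,29,200))"
```

```text
now [-417.703  626.285  238.228] F [ 0.815  0.159 -0.496] t 0.1 w 0.08825288331930209
turn units [-2.156 -0.004  0.011] 
axes fore,left,up in tool:
 [[-0.001  0.224  0.975]
 [-0.001  0.975 -0.224]
 [-1.    -0.001 -0.   ]]
(-80, 29, 310) [ -2.376 -16.887  15.428]
(-80, 29, 200) [  1.291 -16.883  15.429]
(-29, 29, 200) [  1.29  -16.502  17.085]
```

Call:
play_rows(
  moves=[
    {"dx":-1.2,"dy":0,"dz":0,"wx":0,"wy":0,"wz":0,"fingers":1},
    {"dx":-2.4,"dy":0,"dz":0,"wx":0,"wy":0,"wz":0,"fingers":1},
    {"dx":-2.4,"dy":-8,"dz":7.5,"wx":-2.16,"wy":0,"wz":0,"fingers":1},
    {"dx":-2.4,"dy":-8,"dz":7.5,"wx":-2.16,"wy":0,"wz":0,"fingers":1},
    {"dx":-2.4,"dy":-16.9,"dz":15.4,"wx":-2.16,"wy":0,"wz":0,"fingers":1},
    {"dx":-2.4,"dy":-16.9,"dz":15.4,"wx":-2.16,"wy":0,"wz":0,"fingers":1},
    {"dx":-2.4,"dy":-16.9,"dz":15.4,"wx":-2.16,"wy":0,"wz":0,"fingers":1},
    {"dx":-2.4,"dy":-16.9,"dz":15.4,"wx":-2.16,"wy":0,"wz":0,"fingers":1},
    {"dx":-2.4,"dy":-16.9,"dz":15.4,"wx":-2.16,"wy":0,"wz":0,"fingers":1},
    {"dx":-2.4,"dy":-16.9,"dz":15.4,"wx":-2.16,"wy":0,"wz":0,"fingers":1},
    {"dx":-2.4,"dy":-16.9,"dz":15.4,"wx":-2.16,"wy":0,"wz":0,"fingers":1},
    {"dx":-2.4,"dy":-16.9,"dz":15.4,"wx":-2.16,"wy":0,"wz":0,"fingers":1},
    {"dx":-2.4,"dy":-16.9,"dz":15.4,"wx":-2.16,"wy":0,"wz":0,"fingers":1},
    {"dx":-2.4,"dy":-16.9,"dz":15.4,"wx":-2.16,"wy":0,"wz":0,"fingers":1},
    {"dx":-2.4,"dy":-16.9,"dz":15.4,"wx":-2.16,"wy":0,"wz":0,"fingers":1},
    {"dx":-2.4,"dy":-16.9,"dz":15.4,"wx":-2.16,"wy":0,"wz":0,"fingers":1},
    {"dx":-2.4,"dy":-16.9,"dz":15.4,"wx":-2.16,"wy":0,"wz":0,"fingers":1},
    {"dx":-2.4,"dy":-16.9,"dz":15.4,"wx":-2.16,"wy":0,"wz":0,"fingers":1},
    {"dx":-2.4,"dy":-16.9,"dz":15.4,"wx":-2.16,"wy":0,"wz":0,"fingers":1},
    {"dx":-2.4,"dy":-16.9,"dz":15.4,"wx":-2.16,"wy":0,"wz":0,"fingers":1},
  ],
)

```text
time_s: 1.77
position: [0.4594, -0.0771, 0.3096]
eef_rot: [0.706, 0.01, 0.708, -0.011]
force: [-0.2, 0.5, -1.3]
width: 0.0003
```

```bash
python3 -c "
from h import *
plan((-80,29,310),(-80,29,200),(-29,29,200))"
```

```text
now [-79.495  25.34  309.552] F [-0.21   0.469 -1.335] t 1.7667 w 0.0002684951364454206
turn units [-0.036 -0.021  0.01 ] 
axes fore,left,up in tool:
 [[-0.002  0.004  1.   ]
 [-0.001  1.    -0.004]
 [-1.    -0.001 -0.002]]
(-80, 29, 310) [-0.015  0.122 -0.017]
(-80, 29, 200) [ 3.652  0.126 -0.009]
(-29, 29, 200) [3.648 0.132 1.691]
```

Call:
play_rows(
  moves=[
    {"dx":1.2,"dy":0.12,"dz":0,"wx":0,"wy":0,"wz":0,"fingers":1},
    {"dx":2.4,"dy":0.12,"dz":0,"wx":0,"wy":0,"wz":0,"fingers":1},
    {"dx":3.65,"dy":0.12,"dz":0,"wx":0,"wy":0,"wz":0,"fingers":1},
    {"dx":3.65,"dy":0.12,"dz":0,"wx":0,"wy":0,"wz":0,"fingers":1},
    {"dx":3.65,"dy":0.12,"dz":0.3,"wx":0,"wy":0,"wz":0,"fingers":1},
    {"dx":3.65,"dy":0.12,"dz":0.5,"wx":0,"wy":0,"wz":0,"fingers":1},
    {"dx":3.65,"dy":0.12,"dz":0.7,"wx":0,"wy":0,"wz":0,"fingers":1},
    {"dx":3.65,"dy":0.12,"dz":0.85,"wx":0,"wy":0,"wz":0,"fingers":1},
    {"dx":3.65,"dy":0.12,"dz":1.0,"wx":0,"wy":0,"wz":0,"fingers":1},
    {"dx":3.65,"dy":0.12,"dz":1.1,"wx":0,"wy":0,"wz":0,"fingers":1},
    {"dx":3.65,"dy":0.12,"dz":1.2,"wx":0,"wy":0,"wz":0,"fingers":1},
    {"dx":3.65,"dy":0.12,"dz":1.3,"wx":0,"wy":0,"wz":0,"fingers":1},
    {"dx":3.65,"dy":0.12,"dz":1.4,"wx":0,"wy":0,"wz":0,"fingers":1},
    {"dx":3.65,"dy":0.12,"dz":1.5,"wx":0,"wy":0,"wz":0,"fingers":1},
    {"dx":3.65,"dy":0.12,"dz":1.6,"wx":0,"wy":0,"wz":0,"fingers":1},
    {"dx":3.65,"dy":0.12,"dz":1.6,"wx":0,"wy":0,"wz":0,"fingers":1},
  ],
)

```text
time_s: 3.1
position: [0.5077, -0.0751, 0.1999]
eef_rot: [0.706, 0.01, 0.708, -0.011]
force: [-2.3, 0.9, 2.0]
width: 0.0004
```

Run:
```python
from h import *
plan((-29,29,200))
a=capture("side");cv2.imwrite("pics/s1.png",a);b=capture("top");cv2.imwrite("pics/t1.png",b)
a=a[190:290,240:340];b=b[205:305,290:390]
cv2.imwrite("pics/z1.png",np.hstack([cv2.resize(x,(400,400),interpolation=2) for x in(a,b)]))
```

```text
now [-31.23   28.633 199.87 ] F [-2.334  0.889  2.001] t 3.1 w 0.00044197035089343136
turn units [-0.035 -0.019  0.009] 
axes fore,left,up in tool:
 [[-0.002  0.004  1.   ]
 [-0.001  1.    -0.004]
 [-1.    -0.001 -0.002]]
(-29, 29, 200) [-0.005  0.012  0.074]
```

View pics/z1.png

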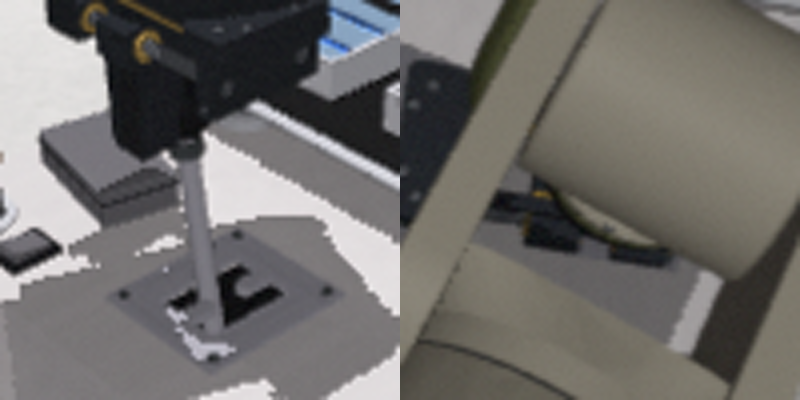

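```bash
cat >> h.py <<'E'
def lever(fo,ac,r):  # point at distance r from pivot
    v=np.array([np.tan(fo),-np.tan(ac),1]);v=v/np.linalg.norm(v)*r
    return np.array([*(C+F*v[0]+L*v[1]),.030+v[2]])
E
python3 - <<'E'
from h import *
for i,ac in((0,-.138),(1,0)):
  for fo in((-.14,) if i==0 else (-.06,-.03,0,.03,.06)):
    w=[((proj("side",lever(fo,-.165,r))-[240,190]+.5)*4-.5) for r in(.185,.162,.12,.095)]
    print(fo,*w)
# same reference in initial crop coordinates
print([((proj("side",lever(-.14,-.165,r))-[250,200]+.5)*400/90-.5) for r in(.185,.162,.12,.095)])
E
```

```text
-0.14 [149.537 127.034] [160.237 165.56 ] [179.064 233.35 ] [189.856 272.207]
-0.06 [170.976 114.412] [178.698 154.322] [192.335 224.798] [200.18 265.34]
-0.03 [179.015 110.259] [185.633 150.598] [197.335 221.932] [204.077 263.024]
0 [187.041 106.422] [192.562 147.143] [202.34  219.253] [207.981 260.852]
0.03 [195.045 102.904] [199.48  143.959] [207.345 216.764] [211.888 258.824]
0.06 [203.019  99.704] [206.378 141.046] [212.344 214.465] [215.796 256.942]
[array([121.763,  96.76 ]), array([133.652, 139.567]), array([154.571, 214.889]), array([166.562, 258.064])]
```

Lever fore is now about -0.025, in the free crossing window. I'll nudge it 2 mm more, then back off and go round to the left of the knob.

Call:
play_rows(
  moves=[
    {"dx":0,"dy":0,"dz":0.1,"wx":0,"wy":0,"wz":0,"fingers":1},
    {"dx":0,"dy":0,"dz":0.1,"wx":0,"wy":0,"wz":0,"fingers":1},
    {"dx":0,"dy":0,"dz":-0.5,"wx":0,"wy":0,"wz":0,"fingers":1},
    {"dx":0,"dy":0,"dz":-1.5,"wx":0,"wy":0,"wz":0,"fingers":1},
    {"dx":0,"dy":0,"dz":-1.5,"wx":0,"wy":0,"wz":0,"fingers":1},
    {"dx":0,"dy":1.1,"dz":-1.5,"wx":0,"wy":0,"wz":0,"fingers":1},
    {"dx":0,"dy":2.1,"dz":-1.5,"wx":0,"wy":0,"wz":0,"fingers":1},
    {"dx":0,"dy":2.1,"dz":-1.5,"wx":0,"wy":0,"wz":0,"fingers":1},
    {"dx":0,"dy":2.1,"dz":-0.3,"wx":0,"wy":0,"wz":0,"fingers":1},
    {"dx":0,"dy":2.1,"dz":0.6,"wx":0,"wy":0,"wz":0,"fingers":1},
    {"dx":0,"dy":2.1,"dz":1.0,"wx":0,"wy":0,"wz":0,"fingers":1},
    {"dx":0,"dy":2.1,"dz":1.0,"wx":0,"wy":0,"wz":0,"fingers":1},
    {"dx":0,"dy":2.1,"dz":1.0,"wx":0,"wy":0,"wz":0,"fingers":1},
  ],
)

```text
time_s: 4.28
position: [0.5395, -0.0133, 0.1992]
eef_rot: [0.706, 0.01, 0.708, -0.011]
force: [0.6, 0.0, -0.3]
width: 0.0002
```

Run:
```python
from h import *
plan((0,66,200),(0,10,200))
a=capture("side");cv2.imwrite("pics/s2.png",a);b=capture("top")
a=a[190:290,240:340];b=b[205:305,290:390]
cv2.imwrite("pics/z2.png",np.hstack([cv2.resize(x,(400,400),interpolation=2) for x in(a,b)]))
```

```text
now [ -1.064  91.179 199.204] F [ 0.589  0.005 -0.263] t 4.2833 w 0.00024912383130055657
turn units [-0.035 -0.024  0.011] 
axes fore,left,up in tool:
 [[-0.003  0.004  1.   ]
 [-0.001  1.    -0.004]
 [-1.    -0.001 -0.003]]
(0, 66, 200) [-0.026 -0.839  0.038]
(0, 10, 200) [-0.024 -2.706  0.045]
```

View pics/z2.png

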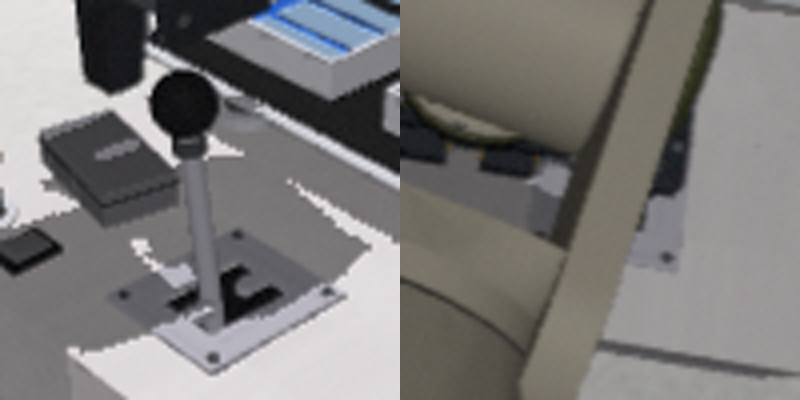

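The knob is now at crop (184,104), which puts lever_fore at about -0.01, and it stands clear of the hand. Next I push it right.

Call:
play_rows(
  moves=[
    {"dx":0,"dy":-0.3,"dz":0.04,"wx":0,"wy":0,"wz":0,"fingers":1},
    {"dx":0,"dy":-0.6,"dz":0.04,"wx":0,"wy":0,"wz":0,"fingers":1},
    {"dx":0,"dy":-0.8,"dz":0.04,"wx":0,"wy":0,"wz":0,"fingers":1},
    {"dx":0,"dy":-0.95,"dz":0.04,"wx":0,"wy":0,"wz":0,"fingers":1},
    {"dx":0,"dy":-1.1,"dz":0.04,"wx":0,"wy":0,"wz":0,"fingers":1},
    {"dx":0,"dy":-1.25,"dz":0.04,"wx":0,"wy":0,"wz":0,"fingers":1},
    {"dx":0,"dy":-1.4,"dz":0.04,"wx":0,"wy":0,"wz":0,"fingers":1},
    {"dx":0,"dy":-1.55,"dz":0.04,"wx":0,"wy":0,"wz":0,"fingers":1},
    {"dx":0,"dy":-1.7,"dz":0.04,"wx":0,"wy":0,"wz":0,"fingers":1},
    {"dx":0,"dy":-1.85,"dz":0.04,"wx":0,"wy":0,"wz":0,"fingers":1},
    {"dx":0,"dy":-2.0,"dz":0.04,"wx":0,"wy":0,"wz":0,"fingers":1},
    {"dx":0,"dy":-2.15,"dz":0.04,"wx":0,"wy":0,"wz":0,"fingers":1},
    {"dx":0,"dy":-2.3,"dz":0.04,"wx":0,"wy":0,"wz":0,"fingers":1},
    {"dx":0,"dy":-2.4,"dz":0.04,"wx":0,"wy":0,"wz":0,"fingers":1},
    {"dx":0,"dy":-2.5,"dz":0.04,"wx":0,"wy":0,"wz":0,"fingers":1},
    {"dx":0,"dy":-2.6,"dz":0.04,"wx":0,"wy":0,"wz":0,"fingers":1},
    {"dx":0,"dy":-2.7,"dz":0.04,"wx":0,"wy":0,"wz":0,"fingers":1},
    {"dx":0,"dy":-2.7,"dz":0.04,"wx":0,"wy":0,"wz":0,"fingers":1},
  ],
)

```text
time_s: 5.88
position: [0.5374, -0.0947, 0.1996]
eef_rot: [0.706, 0.01, 0.708, -0.011]
force: [-0.3, -0.2, -0.1]
width: 0.0005
```

Run:
```python
from h import *
plan((0,5,200),(-80,60,200))
a=capture("side");cv2.imwrite("pics/s3.png",a)
cv2.imwrite("pics/z3.png",cv2.resize(a[190:290,240:340],(400,400),interpolation=2))
for ac in(.05,.1,.13,.17):
  for fo in(-.05,0,.05): print(ac,fo,*[((proj("side",lever(fo,ac,r))-[240,190]+.5)*4-.5) for r in(.185,.162,.12)])
```

```text
now [ -1.071   9.754 199.587] F [-0.345 -0.207 -0.11 ] t 5.8833 w 0.00048454831568887474
turn units [-0.042 -0.026  0.013] 
axes fore,left,up in tool:
 [[-0.003  0.004  1.   ]
 [-0.001  1.    -0.004]
 [-1.    -0.001 -0.003]]
(0, 5, 200) [-0.014 -0.158  0.036]
(-80, 60, 200) [-0.009  1.663 -2.638]
0.05 -0.05 [226.633 138.871] [226.861 176.557] [227.26  242.274]
0.05 0 [240.379 131.844] [238.71  170.288] [235.793 237.493]
0.05 0.05 [253.909 125.688] [250.395 164.751] [244.235 233.214]
0.1 -0.05 [239.589 147.251] [238.01  184.009] [235.265 247.925]
0.1 0 [253.316 140.156] [249.841 177.692] [243.783 243.124]
0.1 0.05 [266.791 133.909] [261.477 172.087] [252.189 238.811]
0.13 -0.05 [247.441 152.702] [244.756 188.832] [240.095 251.553]
0.13 0 [261.138 145.573] [256.56  182.493] [248.593 246.747]
0.13 0.05 [274.561 139.276] [268.151 176.851] [256.966 242.417]
0.17 -0.05 [257.981 160.456] [253.8   195.667] [246.556 256.664]
0.17 0 [271.616 153.291] [265.549 189.308] [255.013 251.857]
0.17 0.05 [284.949 146.934] [277.062 183.624] [263.33  247.508]
```

View pics/z3.png

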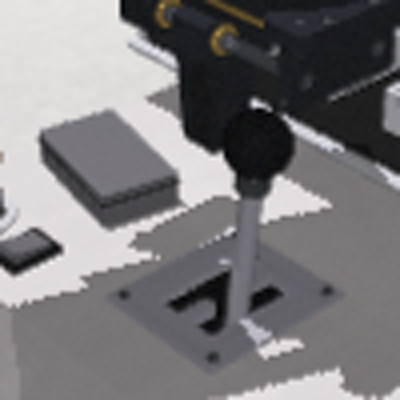

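The knob at (258,144) puts lever_across at about 0.12, with lever_fore near 0. Another 9 mm of push should seat it in the right-hand channel.

Call:
play_rows(
  moves=[
    {"dx":0,"dy":-0.1,"dz":0.03,"wx":0,"wy":0,"wz":0,"fingers":1},
    {"dx":0,"dy":-0.2,"dz":0.03,"wx":0,"wy":0,"wz":0,"fingers":1},
    {"dx":0,"dy":-0.3,"dz":0.03,"wx":0,"wy":0,"wz":0,"fingers":1},
    {"dx":0,"dy":-0.3,"dz":0.03,"wx":0,"wy":0,"wz":0,"fingers":1},
  ],
)

```text
time_s: 6.27
position: [0.5376, -0.1018, 0.1992]
eef_rot: [0.706, 0.012, 0.708, -0.009]
force: [-0.0, 11.0, 0.8]
width: 0.0005
```

Run:
```python
from h import *
plan((-80,60,200))
a=capture("side")
cv2.imwrite("pics/z4.png",cv2.resize(a[190:290,240:340],(400,400),interpolation=2))
```

```text
now [ -0.674   2.674 199.19 ] F [-0.006 10.968  0.763] t 6.2667 w 0.000548044974074564
turn units [-0.036 -0.04  -0.033] 
axes fore,left,up in tool:
 [[-0.004  0.004  1.   ]
 [ 0.003  1.    -0.004]
 [-1.     0.003 -0.004]]
(-80, 60, 200) [-0.009  1.901 -2.652]
```

View pics/z4.png

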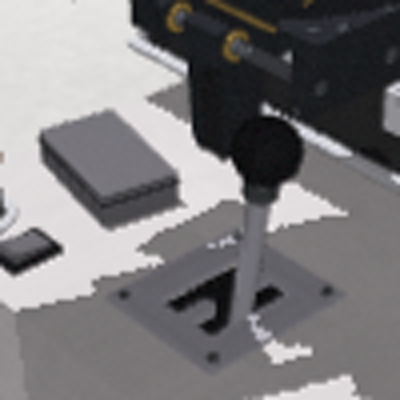

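The 11 N reading means it is at the right stop, with the knob at (267,152), so across is about 0.17. Now I back off to the left, go round behind the knob and push forward.

Call:
play_rows(
  moves=[
    {"dx":0,"dy":0.8,"dz":0,"wx":0,"wy":0,"wz":0,"fingers":1},
    {"dx":0,"dy":0.8,"dz":0,"wx":0,"wy":0,"wz":0,"fingers":1},
    {"dx":0,"dy":0.8,"dz":-1.2,"wx":0,"wy":0,"wz":0,"fingers":1},
    {"dx":0,"dy":0.8,"dz":-2.4,"wx":0,"wy":0,"wz":0,"fingers":1},
    {"dx":0,"dy":0.8,"dz":-2.4,"wx":0,"wy":0,"wz":0,"fingers":1},
    {"dx":0,"dy":0.8,"dz":-2.4,"wx":0,"wy":0,"wz":0,"fingers":1},
    {"dx":0,"dy":-0.3,"dz":-2.4,"wx":0,"wy":0,"wz":0,"fingers":1},
    {"dx":0,"dy":-1.12,"dz":-2.4,"wx":0,"wy":0,"wz":0,"fingers":1},
    {"dx":0,"dy":-1.12,"dz":-2.4,"wx":0,"wy":0,"wz":0,"fingers":1},
    {"dx":0,"dy":-1.12,"dz":-2.4,"wx":0,"wy":0,"wz":0,"fingers":1},
    {"dx":0,"dy":-1.12,"dz":-1.8,"wx":0,"wy":0,"wz":0,"fingers":1},
    {"dx":0,"dy":-1.12,"dz":-1.4,"wx":0,"wy":0,"wz":0,"fingers":1},
    {"dx":0,"dy":-1.12,"dz":-1.1,"wx":0,"wy":0,"wz":0,"fingers":1},
    {"dx":0,"dy":-1.12,"dz":-0.9,"wx":0,"wy":0,"wz":0,"fingers":1},
    {"dx":0,"dy":-1.12,"dz":-0.75,"wx":0,"wy":0,"wz":0,"fingers":1},
    {"dx":0,"dy":-1.12,"dz":-0.6,"wx":0,"wy":0,"wz":0,"fingers":1},
    {"dx":0,"dy":-1.12,"dz":-0.45,"wx":0,"wy":0,"wz":0,"fingers":1},
    {"dx":0,"dy":-1.12,"dz":-0.3,"wx":0,"wy":0,"wz":0,"fingers":1},
    {"dx":0,"dy":-1.12,"dz":-0.15,"wx":0,"wy":0,"wz":0,"fingers":1},
    {"dx":0,"dy":-1.12,"dz":0,"wx":0,"wy":0,"wz":0,"fingers":1},
  ],
)

```text
time_s: 7.98
position: [0.5368, -0.1352, 0.199]
eef_rot: [0.705, 0.012, 0.709, -0.009]
force: [-2.4, 3.3, 1.1]
width: 0.0004
```

```bash
python3 -c "
from h import *
plan((23,-31,198))"
```

```text
now [ -0.564 -30.719 199.03 ] F [-2.434  3.292  1.104] t 7.9833 w 0.0003790047054062315
turn units [-0.035 -0.043 -0.032] 
axes fore,left,up in tool:
 [[-0.005  0.004  1.   ]
 [ 0.003  1.    -0.004]
 [-1.     0.003 -0.005]]
(23, -31, 198) [ 0.031 -0.007  0.786]
```

Call:
play_rows(
  moves=[
    {"dx":0,"dy":0,"dz":0.15,"wx":0,"wy":0,"wz":0,"fingers":1},
    {"dx":0,"dy":0,"dz":0.3,"wx":0,"wy":0,"wz":0,"fingers":1},
    {"dx":0,"dy":0,"dz":0.45,"wx":0,"wy":0,"wz":0,"fingers":1},
    {"dx":0,"dy":0,"dz":0.6,"wx":0,"wy":0,"wz":0,"fingers":1},
    {"dx":0,"dy":0,"dz":0.7,"wx":0,"wy":0,"wz":0,"fingers":1},
    {"dx":0,"dy":0,"dz":0.76,"wx":0,"wy":0,"wz":0,"fingers":1},
    {"dx":0,"dy":0,"dz":0.8,"wx":0,"wy":0,"wz":0,"fingers":1},
    {"dx":0,"dy":0,"dz":0.8,"wx":0,"wy":0,"wz":0,"fingers":1},
  ],
)

```text
time_s: 8.65
position: [0.5606, -0.1358, 0.1986]
eef_rot: [0.705, 0.012, 0.709, -0.009]
force: [-5.0, 1.7, -2.5]
width: 0.0003
```

```bash
python3 -c "
from h import *
plan((23,-31,198))"
```

```text
now [ 23.165 -30.753 198.552] F [-4.969  1.684 -2.542] t 8.65 w 0.00028700926155837366
turn units [-0.034 -0.057 -0.035] 
axes fore,left,up in tool:
 [[-0.006  0.004  1.   ]
 [ 0.004  1.    -0.004]
 [-1.     0.004 -0.006]]
(23, -31, 198) [ 0.018 -0.008 -0.005]
```

Force is rising. I'll press a bit further to feel the stop, then retreat to get the hand clear.

Call:
play_rows(
  moves=[
    {"dx":0,"dy":0,"dz":0.06,"wx":0,"wy":0,"wz":0,"fingers":1},
    {"dx":0,"dy":0,"dz":0.1,"wx":0,"wy":0,"wz":0,"fingers":1},
    {"dx":0,"dy":0,"dz":0.12,"wx":0,"wy":0,"wz":0,"fingers":1},
  ],
)

```text
time_s: 8.9
position: [0.5631, -0.1358, 0.1981]
eef_rot: [0.704, 0.012, 0.71, -0.009]
force: [-7.7, 1.2, -3.9]
width: 0.0002
```

Call:
play_rows(
  moves=[
    {"dx":0,"dy":0,"dz":-0.5,"wx":0,"wy":0,"wz":0,"fingers":1},
    {"dx":0,"dy":0,"dz":-1.7,"wx":0,"wy":0,"wz":0,"fingers":1},
    {"dx":0,"dy":0,"dz":-3,"wx":0,"wy":0,"wz":0,"fingers":1},
    {"dx":-1,"dy":0,"dz":-4,"wx":0,"wy":0,"wz":0,"fingers":1},
    {"dx":-2,"dy":0,"dz":-4,"wx":0,"wy":0,"wz":0,"fingers":1},
    {"dx":-3,"dy":1,"dz":-4,"wx":0,"wy":0,"wz":0,"fingers":1},
    {"dx":-3,"dy":2,"dz":-4,"wx":0,"wy":0,"wz":0,"fingers":1},
    {"dx":-3,"dy":3,"dz":-4,"wx":0,"wy":0,"wz":0,"fingers":1},
    {"dx":-3,"dy":4,"dz":-4,"wx":0,"wy":0,"wz":0,"fingers":1},
    {"dx":-3,"dy":5,"dz":-4,"wx":0,"wy":0,"wz":0,"fingers":1},
    {"dx":-3,"dy":6,"dz":-4,"wx":0,"wy":0,"wz":0,"fingers":1},
    {"dx":-3,"dy":6,"dz":-4,"wx":0,"wy":0,"wz":0,"fingers":1},
  ],
)

```text
time_s: 9.9
position: [0.4497, 0.0508, 0.291]
eef_rot: [0.705, 0.011, 0.709, -0.007]
force: [1.6, -0.8, 0.3]
width: 0.0003
```

Run:
```python
from h import *
plan()
a=capture("side");b=capture("top");cv2.imwrite("pics/s5.png",a)
cv2.imwrite("pics/z5.png",np.hstack([cv2.resize(x,(400,400),interpolation=2) for x in(a[190:290,250:350],b[195:295,290:390])]))
for ac in(.14,.17):
  for fo in(.2,.235,.27): print(ac,fo,(proj("side",lever(fo,ac,.185))-[250,190]+.5)*4-.5,(proj("top",lever(fo,ac,.185))-[290,195]+.5)*4-.5)
```

```text
now [-92.521 152.959 291.035] F [ 1.585 -0.754  0.302] t 9.9 w 0.00028777399853657467
turn units [ 0.002 -0.046 -0.047] 
axes fore,left,up in tool:
 [[-0.005 -0.     1.   ]
 [ 0.005  1.     0.   ]
 [-1.     0.005 -0.005]]
0.14 0.2 [275.305 127.183] [304.562 121.284]
0.14 0.235 [283.694 124.998] [304.965 109.462]
0.14 0.27 [291.867 123.213] [305.2    97.898]
0.17 0.2 [282.778 132.73 ] [315.014 123.618]
0.17 0.235 [291.07  130.463] [315.305 111.826]
0.17 0.27 [299.139 128.589] [315.416 100.285]
```

View pics/z5.png

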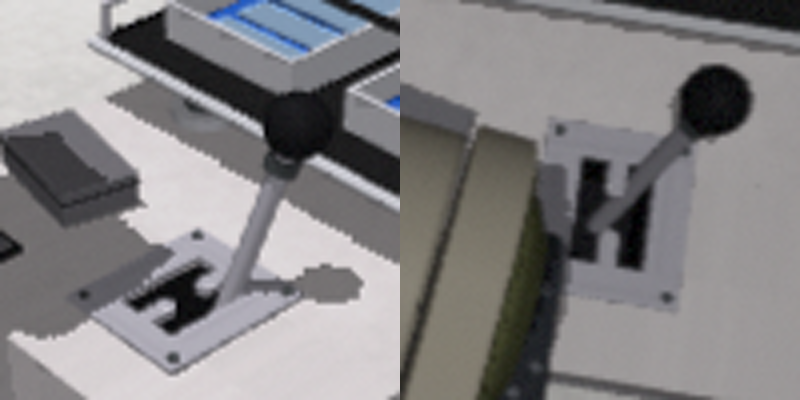

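The knob sits at side crop (299,125) and top crop (315,100), which matches fore 0.27 and across 0.17, so the lever is fully home in third. The hand is clear.

```bash
python3 -c "
from h import *
print(readout.sense()['qd']);print(arm.finish_job())"
```

```text
[-0.043  0.006  0.005 -0.004  0.003 -0.009]
the job is handed in; nothing more can be done
None
```

The shaker is in third: with the closed fingertips I pushed the lever forward to the middle, right to the side stop, then forward to the end stop. I then withdrew the hand and handed the job in at about 10 s.

- **Lever position:** in the last pictures the knob's position in both cameras matches lever_fore about 0.27 and lever_across about 0.17, so it is fully home in the far right slot.
- **On the way:** before the forward push, the lever measured about 0.17 across and about 0 fore, which meets the crossing condition.
- **Contact:** the highest force I read at the end of any move was about 11 N, at the right stop. Afterwards the hand stood about 90 mm behind and 150 mm left of the gate's middle, at a height of 0.29 m, touching nothing.
- **Other objects:** the hand never went near the bottle, jar or slide box. The slide box looks unmoved in the crops, but I did not measure it, and I did not check the bottle or jar in a final picture.
- **Disagreement:** the plate's outline measured about 95 mm long instead of 100 mm. The channel ends still came out at ±29 mm fore and aft and ±13 mm across, as they should, so I relied on those.

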